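# Make up a jacks kit and a marbles kit at the games-hire stall

## Task

Make up two hire kits from the stock on the shelf, everything standing upright and seated down in its own pocket. Jacks kit, in the yellow tray: the red ball on its round cup and the tin of jacks in the square pocket; marbles kit, in the blue tray: the tube of marbles in the square pocket, the open carton of chalks in the oblong pocket beside it, and the wooden arch block on its feet in the long narrow pocket. Do not tip the chalk carton, and leave the pop-up box, the steel tray of loose jacks and the empty tube where they are.

Things in the scene. Friction and masses are not known exactly. Their poses are not given: they have to be found in the camera images.
- blue_tray: Blue plastic tray, loose, 0.45 kg, 150 (x) x 182 (y) x 16 mm high. Origin: centre of underside, z up. Floor 3 mm thick; pockets 13 mm deep, dark liners on their floors, 18 mm lands between, rim and lands level. Pockets (x, y of centre, mm): square 64 x 64 at (-35, 51) for the tube; oblong 64 (x) x 84 (y) at (-35, -41), carton's 62 mm side along y; long 52 (x) x 126 (y) at (41, 0), block's length along y.
- yellow_tray: Yellow plastic tray, loose, 0.40 kg, 92 (x) x 174 (y) x 16 mm high. Origin: centre of underside, z up. Floor 3 mm thick. Ball cup at x 0, y 47 mm: upright ring, outer diameter 46, inner 36, its top 20 mm above the underside; a ball on it has its centre 37 mm above the underside. Square pocket 76 x 76 mm, 13 mm deep, centre at x 0, y -41 mm, for the tin.
- ball_center (a point): Red silicone ball, 50 mm in diameter, 60 g. The point is the ball's centre; its axes mean nothing. At the start it rests on a fixed low cork ring stand (ring 46 mm in diameter and 12 mm high on a base 68 mm in diameter and 3 mm thick), its centre 29 mm above the shelf.
- jacks_tin_center (a point): Closed tin of jacks, upright: a steel cup with a clear lid through which metal and coloured jacks are seen, 52 mm in diameter, 54 mm high, 140 g. The point is its centre, 27 mm above its underside; z up.
- marble_tube_center (a point): Tube of marbles, upright: clear acrylic tube of 40 mm diameter filled with coloured marbles, with a green clip-on cap of 42 mm diameter (its upper 16 mm, with a small clip tab at +x). 85 mm high, 130 g. The point is its centre, 42.5 mm above its underside; z up.
- arch_block_center (a point): Pale wooden arch block (marble bridge) standing on its feet, 28 (x) x 100 (y) x 60 mm high, 110 g; three arched gates run through it along x, with a red, a yellow and a blue dot above them. The point is its centre, 30 mm above its underside; y along its length, z up.
- chalk_carton_center (a point): Open cardboard carton with six coloured pavement chalks standing in it (fixed together), 42 (x) x 62 (y) mm, 75 mm high to the chalk ends, the carton's own walls 66 mm high, 180 g, with a teal band round it. The point is its centre, 37.5 mm above its underside; y along the 62 mm side, z up.
- popup_box: Bystander: white plastic pop-up box with an orange lid (shut) and a red press button on its lower front, 107 (x) x 80 (y) x 50 mm, 0.3 kg. Origin: middle of the underside. Leave it where it is.
- jacks_tray: Bystander: stainless steel tray of loose jacks, 110 (x) x 160 (y) x 24 mm, 0.6 kg. Origin: middle of the underside. Leave it where it is.
- empty_tube: Bystander: spare clear acrylic tube, empty and without cap, standing upright, 40 mm in diameter, 74 mm high, 50 g. Origin: middle of the underside. Leave it where it is.
Not all that is in view belongs to the job. Leave any pink look-alike of the part that bears chalk_carton_center alone.

How it is judged:
At the end, for the whole second after the job is handed in: Each thing seated (height within 5 mm) in its own pocket of its own tray, centre within 14 mm of the pocket's centre along each tray axis (arch block 15 mm, ball 8 mm on its cup), all but the ball tilted under 0.1 rad; both trays flat on the shelf; all at rest (x of ball_center in the frame of yellow_tray between -0.008 and 0.008 m and y of ball_center in the frame of yellow_tray between 0.039 and 0.055 m and z of ball_center in the frame of yellow_tray between 0.0323 and 0.0423 m and x of jacks_tin_center in the frame of yellow_tray between -0.014 and 0.014 m and y of jacks_tin_center in the frame of yellow_tray between -0.055 and -0.027 m and z of jacks_tin_center in the frame of yellow_tray between 0.025 and 0.035 m and x of marble_tube_center in the frame of blue_tray between -0.049 and -0.021 m and y of marble_tube_center in the frame of blue_tray between 0.037 and 0.065 m and z of marble_tube_center in the frame of blue_tray between 0.0405 and 0.0505 m and x of chalk_carton_center in the frame of blue_tray between -0.049 and -0.021 m and y of chalk_carton_center in the frame of blue_tray between -0.055 and -0.027 m and z of chalk_carton_center in the frame of blue_tray between 0.0355 and 0.0455 m and x of arch_block_center in the frame of blue_tray between 0.026 and 0.056 m and y of arch_block_center in the frame of blue_tray between -0.015 and 0.015 m and z of arch_block_center in the frame of blue_tray between 0.028 and 0.038 m and angle between each of jacks_tin_center, marble_tube_center, chalk_carton_center, arch_block_center's own z axis and vertical below 0.1 rad and angle between each of blue_tray, yellow_tray's own z axis and vertical below 0.06 rad and height (world z) of each of blue_tray, yellow_tray below 0.006 m and linear speed of each of ball, marble_tube, jacks_tin, arch_block, chalk_carton, blue_tray, yellow_tray below 0.02 m/s); the robot touches nothing.
It fails at once if the chalk carton is tipped by more than 0.6 rad (angle between chalk_carton_center's own z axis and vertical above 0.6 rad).
It fails at once if the pop-up box is moved by more than 20 mm (distance of popup_box from where it was at the start of the episode above 0.02 m).
It fails at once if the steel tray of loose jacks is moved by more than 20 mm (distance of jacks_tray from where it was at the start of the episode above 0.02 m).
It fails at once if the empty tube is moved by more than 20 mm (distance of empty_tube from where it was at the start of the episode above 0.02 m).
It also fails if it takes over 134 s, if anything falls off the work surface, if the arm or the gripper's body presses on something with over 40 N, if the wrist force passes 120 N, or if a joint passes its speed limit or range.

## Robot

A 6-joint arm with a two-finger parallel gripper is mounted at the origin on the work surface. World frame = base frame: x ahead of the robot, y to its left, z up, the work surface at z = 0. Lengths are in m, angles in rad, forces in N, time in s.
With the tool pointing down it reaches from about 0.325 to 0.775 m from the base axis. Payload 5.5 kg.
Tool frame: the origin (TCP) lies between the finger pads; the fingertips stand 8 mm ahead of it and the grasp point (between the pads) lies 11 mm behind it (tcp_to_tips is the distance from the TCP to the fingertips, in m); z points along the fingers, y is the line along which they close (so a half turn about z gives the same grasp; the last joint's range is limited). The gripper opens to 88 mm and grips with 3 to 60 N. Pads are 20 mm wide; open, the fingers measure 115 mm over their backs; the gripper's body (75 mm by 178 mm) begins 61 mm behind the grasp point.
Start: joints at [1.235, 0.091, 1.231, -0, 1.82, -0.057], TCP at [0.165, 0.577, 0.231] pointing down, gripper open.
Joint ranges: [-2.87, 2.87], [-0.86, 2.18], [0.17, 2.46], [-1.51, 4.65], [0.06, 2.69], [-2.65, 2.65]. Speed limits (rad/s): [2.57, 2.57, 3.01, 3.14, 3.14, 3.14].

## Interface

Orientations are given as a unit quaternion [w, x, y, z].
In Python, from bench import * gives the robot as it stands. Calls block until the motion is done:
- move_to(position, orientation): joint-space move of the TCP to a pose.
- move_l(position, speed=0.15, orientation=None): straight line of the TCP; orientation=None keeps the orientation; speed is the mean speed in m/s.
- movej(angles): joint-space move.
- gripper_open() and close(): open the fingers fully, or close them until they stop; the grip force is fixed at half the most.
- hold(seconds).
- inverse_kinematics(position, orientation): joint angles nearest the present ones, or None.
- state(): the state.
- get_image(name): name is "scene" or "side" or "wrist"; returns a dict with "frame" (384x512x3 uint8, blue, green, red), "depth" (384x512 float32, m along the optical axis (not along the pixel's ray), 0 where there is no reading), "camera_matrix" (3x3 intrinsics, pixels), "k1" (the pictures are not rectified: a ray, as slopes to the right and down, at radius r is drawn at 1 + k1 r^2 times it, then the intrinsics apply), "view" (4x4, takes a point from world to camera coordinates). Camera axes: x right, y up, looking along -z (the intrinsics and any distortion apply to the point x, -y, -z); pixel columns grow to the right and rows downward; lengths in m; the calibration is good to about 2 mm. A picture is of the moment at which its call begins.
A pose or a line that the arm cannot do raises IKError and nothing moves.
- job_done(): hands the job in; it is judged then, once.
The state is a dict: "time": time; "joint_pos": joint angles; "dq": joint speeds; "joint_torque": joint torques, N m; "ee_pos": TCP position; "ee_rot": TCP orientation; "ft_force": force on the tool from outside, world axes, zero at the start; "moment": the same for the moment, N m; "finger_gap": finger opening in m; "finger_force": force on a finger pad.
Only numpy, scipy, OpenCV 4.12 (cv2) and the standard library are available. Lean on these libraries where they do the work, as an engineer would, in place of code of your own. Each camera call takes 0.05 s, during which the arm holds its last target. There are 200 camera calls.

## Working session

There is one attempt and no reset: what is moved stays moved. The work goes in short steps, each a Python script; the robot and the scene stay as the last script left them, time stands still between calls to the robot, and variables do not carry over. Pictures are saved under pics/ and viewed, at most 14 in all, crops included, and the job is handed in when it is done.

```bash
mkdir -p pics; ls
python3 - <<'E'
from bench import *
import cv2,pickle
for n in("scene","side"):
    im=get_image(n);pickle.dump(im,open(n+".pkl","wb"))
    cv2.imwrite(f"pics/{n}0.png",cv2.resize(im["frame"],(800,600),interpolation=cv2.INTER_CUBIC))
    print(n,im["view"].round(3).tolist(),im["k1"],im["camera_matrix"].tolist(),(im["depth"]>0).mean())
s=state();print(s["time"],s["ee_rot"],s["finger_gap"])
E
```

```text
pics
scene [[-0.28, 0.96, 0.016, 0.147], [-0.796, -0.241, 0.556, 0.42], [0.537, 0.143, 0.831, -1.449], [0.0, 0.0, 0.0, 1.0]] -0.01527563995391863 [[421.6380972266573, 0.0, 252.72315693905196], [0.0, 421.6380972266573, 190.03627248520593], [0.0, 0.0, 1.0]] 0.99609375
side [[0.813, -0.582, 0.014, -0.495], [0.45, 0.643, 0.62, -0.287], [-0.37, -0.498, 0.784, -0.973], [0.0, 0.0, 0.0, 1.0]] 0.006780694611180933 [[355.7369488009414, 0.0, 251.27553604505889], [0.0, 355.7369488009414, 191.75657186715634], [0.0, 0.0, 1.0]] 0.9958343505859375
0.1 [-1.57788406e-04  1.38939448e-01  9.90300505e-01 -8.45398568e-04] 0.08774097157580883
```

View pics/scene0.png

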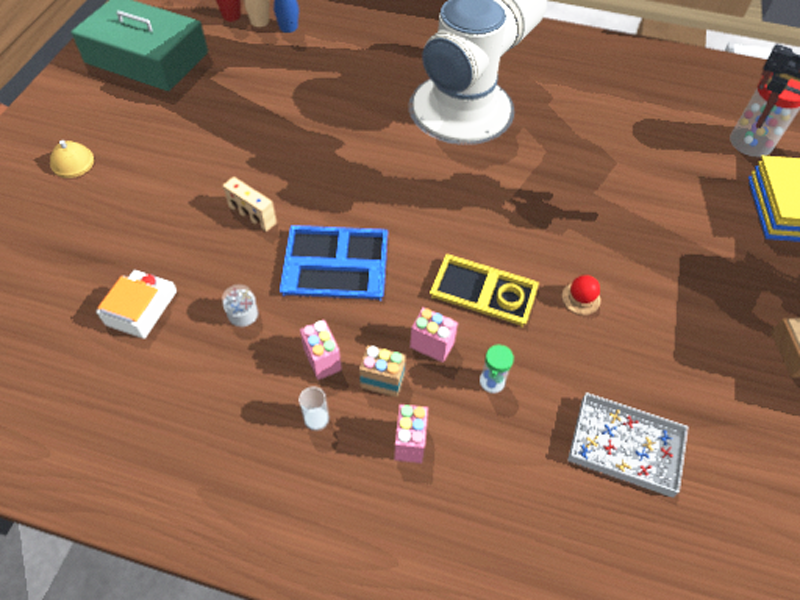

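View pics/side0.png

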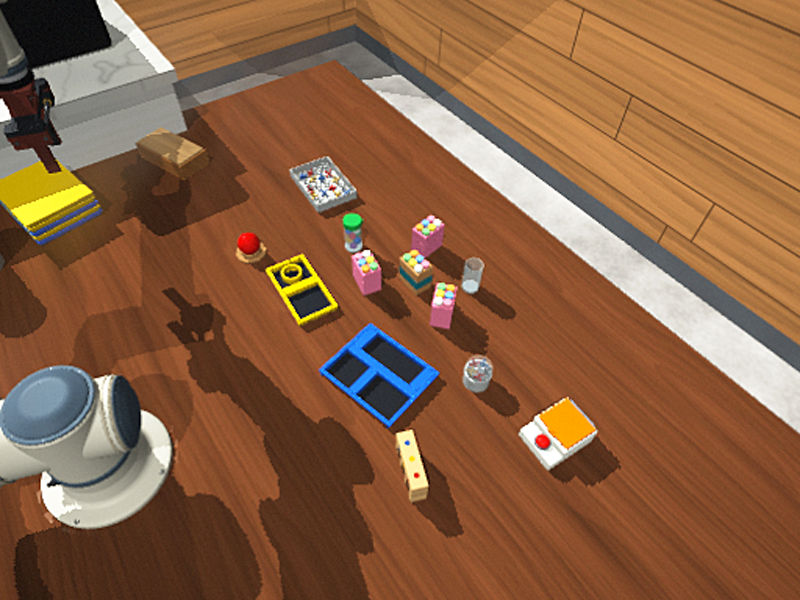

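The carton with the teal band is at (382,370) in the scene view. The pink look-alikes are at (320,348), (434,333) and (411,432). I'll build a top-down orthographic map from the depth and confirm the carton in a crop.

```bash
cat > h.py <<'E'
import numpy as np,cv2,pickle
def cloud(im):
    """world xyz for every pixel (H,W,3)"""
    K=im["camera_matrix"];d=im["depth"];H,W=d.shape
    uv=np.stack(np.meshgrid(np.arange(W),np.arange(H)),-1).reshape(-1,1,2).astype(np.float64)
    s=cv2.undistortPoints(uv,K,np.array([im["k1"],0,0,0,0.])).reshape(H,W,2)
    V=im["view"];P=np.stack([s[...,0]*d,-s[...,1]*d,-d],-1)
    w=(P-V[:3,3])@V[:3,:3]
    w[d<=0]=np.nan
    return w
def ortho(ims,x0,x1,y0,y1,res=0.001,zmin=-.02,zmax=.15):
    """top-down map: image up=+x, left=+y"""
    h=int((x1-x0)/res);w=int((y1-y0)/res)
    img=np.zeros((h,w,3),np.uint8);hm=np.full((h,w),-1.)
    for im in ims:
        f=cv2.resize(im["frame"],None,fx=3,fy=3,interpolation=cv2.INTER_LINEAR).reshape(-1,3)
        c=cv2.resize(cloud(im),None,fx=3,fy=3,interpolation=cv2.INTER_NEAREST) if 0 else cv2.resize(cloud(im),None,fx=3,fy=3)
        c=c.reshape(-1,3)
        ok=np.isfinite(c).all(1);c=c[ok];f=f[ok]
        r=((x1-c[:,0])/res).astype(int);q=((y1-c[:,1])/res).astype(int)
        m=(r>=0)&(r<h)&(q>=0)&(q<w)&(c[:,2]>zmin)&(c[:,2]<zmax)
        r,q,f,z=r[m],q[m],f[m],c[m,2]
        o=np.argsort(z);img[r[o],q[o]]=f[o];hm[r[o],q[o]]=np.maximum(z[o],hm[r[o],q[o]])
    return img,hm
E
python3 - <<'E'
from h import *
S=pickle.load(open("scene.pkl","rb"));T=pickle.load(open("side.pkl","rb"))
for n,im,p in(("scene",S,dict(carton=(382,370),pinkA=(320,348),pinkB=(434,333),pinkC=(411,432),ball=(586,286),tin=(239,300),tube=(498,358),blockR=(236,186),blockB=(260,201),empty=(314,398),pop=(135,300),blueC=(336,262),yelC=(485,290),steel=(630,445))),
 ("side",T,dict(carton=(416,258),ball=(249,243),tin=(479,368),tube=(352,220),blk=(411,460),blue=(379,375),yel=(301,290)))):
    c=cloud(im)
    for k,(u,v) in p.items(): print(n,k,c[int(v*.64),int(u*.64)].round(3))
i,h=ortho([S],.2,.8,-.3,.5)
cv2.imwrite("pics/o.png",i)
c=S["frame"][190:300,185:345];cv2.imwrite("pics/crop1.png",cv2.resize(c,(800,550),interpolation=cv2.INTER_CUBIC))
E
```

```text
scene carton [0.707 0.03  0.072]
scene pinkA [ 0.697 -0.075  0.07 ]
scene pinkB [0.619 0.089 0.066]
scene pinkC [0.789 0.1   0.067]
scene ball [0.444 0.316 0.05 ]
scene tin [ 0.643 -0.239  0.051]
scene tube [0.643 0.196 0.082]
scene blockR [ 0.413 -0.343  0.059]
scene blockB [ 0.432 -0.287  0.059]
scene empty [ 0.768 -0.062  0.04 ]
scene pop [ 0.691 -0.404  0.05 ]
scene blueC [ 0.491 -0.121  0.012]
scene yelC [0.474 0.15  0.013]
scene steel [0.686 0.426 0.003]
side carton [0.69  0.03  0.075]
side ball [0.428 0.303 0.046]
side tin [ 0.633 -0.243  0.051]
side tube [0.639 0.201 0.083]
side blk [ 0.419 -0.317  0.06 ]
side blue [ 0.484 -0.126  0.005]
side yel [0.466 0.146 0.011]
```

View pics/crop1.png

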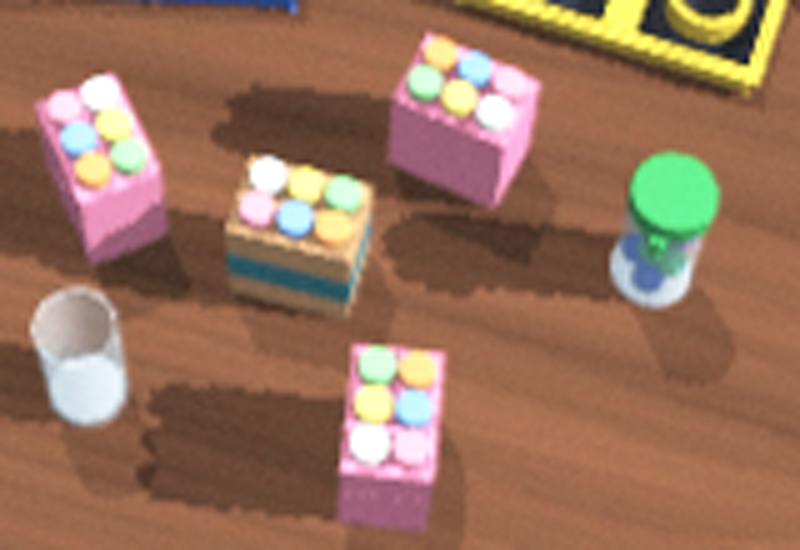

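View pics/o.png

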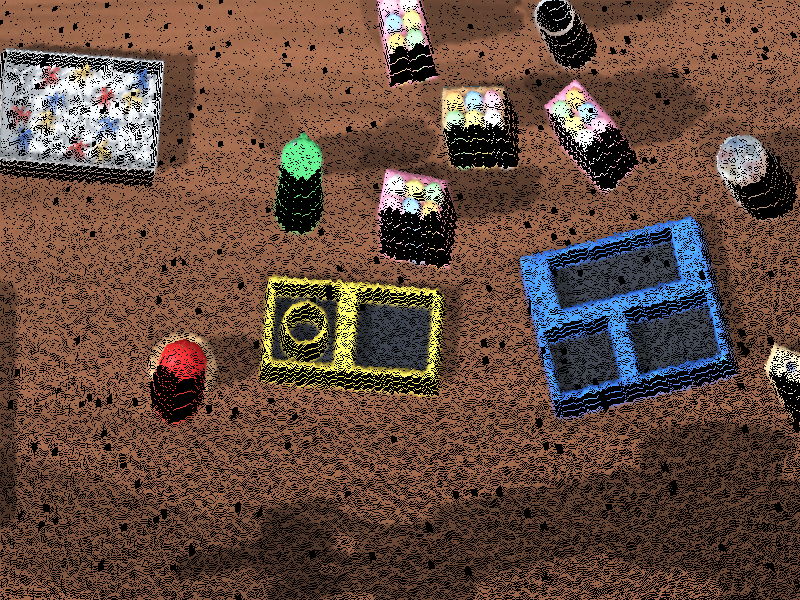

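The crop confirms that only the carton at the centre (crop 300,235) has the teal band, and the other three are plain pink. In the map the blue tray's square pocket is on the +y side and its long pocket on +x. The yellow tray's cup is on +y. Next I'll fit precise poses from both cameras.

```bash
cat >> h.py <<'E'
def sel(im,cx,cy,r,z0,z1,col=None):
    c=cloud(im);f=cv2.cvtColor(im["frame"],cv2.COLOR_BGR2HSV)
    m=np.isfinite(c).all(-1)&(np.hypot(c[...,0]-cx,c[...,1]-cy)<r)&(c[...,2]>z0)&(c[...,2]<z1)
    if col: m&=(f[...,0]>=col[0])&(f[...,0]<=col[1])&(f[...,1]>col[2])
    return c[m]
def rect(p):
    """min-area rect of xy: centre, (long,short), yaw of the long side from +y in (-90,90) deg"""
    (x,y),(a,b),t=cv2.minAreaRect((p[:,:2]*1000).astype(np.float32))
    t=np.deg2rad(t)
    if b>a:a,b,t=b,a,t+np.pi/2
    yaw=(np.rad2deg(t)-90+90)%180-90
    return np.round([x,y,a,b,yaw],1),len(p)
E
python3 - <<'E'
from h import *
from scipy.optimize import least_squares
for n in("scene","side"):
    im=pickle.load(open(n+".pkl","rb"));print(n)
    print("blue",rect(sel(im,.49,-.125,.16,.010,.022,(100,125,120))))
    print("yel",rect(sel(im,.47,.145,.14,.010,.0175,(20,35,120))))
    print("carton",rect(sel(im,.695,.02,.05,.060,.09)))
    print("pinkA",rect(sel(im,.69,-.075,.05,.062,.09)),"pinkB",rect(sel(im,.61,.085,.05,.062,.09)))
    print("block",rect(sel(im,.42,-.315,.075,.054,.07)))
    p=sel(im,.64,.199,.04,.076,.10,(45,85,80));print("cap",rect(p),np.median(p[:,2]))
    p=sel(im,.64,-.24,.05,.047,.07);print("tin",rect(p),np.median(p[:,2]))
    p=sel(im,.435,.31,.05,.02,.07,(0,8,150))
    p=np.r_[p,sel(im,.435,.31,.05,.02,.07,(172,180,150))]
    s=least_squares(lambda v:np.linalg.norm(p-v,axis=1)-.025,[.43,.315,.03],loss="soft_l1",f_scale=.002).x
    print("ball",s.round(4),len(p))
    p=sel(im,.47,.19,.05,.0175,.03,(20,35,100));print("cup",rect(p))
    p=sel(im,.5,-.05,.05,-.005,.004);print("shelf z",np.median(p[:,2]))
E
```

```text
scene
blue (array([ 491.1, -124.8,  182.2,  154.2,   13.9]), 1233)
yel (array([471.7, 147.8, 174.1,  95.5,  -4.3]), 694)
carton (array([691.7,  26.2,  62.4,  44. ,   1.3]), 418)
pinkA (array([683.1, -81.2,  62.9,  42.1, -48.4]), 369) pinkB (array([604.4,  86.5,  62.6,  43.8, -10.4]), 355)
block (array([ 425. , -316.5,  104.6,   29.9,  -21. ]), 280)
cap (array([642.3, 198. ,  40.4,  39.5,  42.5]), 230) 0.08266698090382742
tin (array([ 638.6, -242.6,   49.4,   49.4,   27. ]), 269) 0.052048601665770924
ball [0.4342 0.3174 0.0267] 256
cup (array([471.8, 192.5,  85.8,  56.5,   5.1]), 54)
shelf z -0.0002978122376417395
side
blue (array([ 487.8, -122.7,  182.8,  152.2,   13.8]), 1143)
yel (array([469.3, 149. , 176.8,  92. ,  -4.5]), 403)
carton (array([689.5,  26.2,  62.5,  44.2,   1.1]), 196)
pinkA (array([680.3, -79.9,  64.2,  41.7, -48.3]), 215) pinkB (array([600.6,  87.7,  64.2,  42.8, -10.4]), 187)
block (array([ 421.4, -315.1,  100.7,   28.6,  -21.4]), 415)
cap (array([638.6, 197.4,  40.5,  38.4, -32.7]), 95) 0.08404039135608503
tin (array([ 635.6, -242.3,   49.3,   49.1,   65.7]), 220) 0.05324653932801607
ball [0.4328 0.3198 0.0283] 150
cup (array([472.3, 189.7,  86.7,  85.2,  -1.7]), 62)
shelf z 0.0015082814935559509
```

Both cameras agree to about 3 mm and the fitted sizes match the description, so I'm starting with the block.

```bash
cat > r.py <<'E'
from bench import *
import numpy as np
from scipy.spatial.transform import Rotation as R
BLUE=(.4895,-.1238,np.deg2rad(13.8)); YEL=(.4705,.1484,np.deg2rad(-4.4))
def intray(t,x,y):
    c,s=np.cos(t[2]),np.sin(t[2]);return np.array([t[0]+c*x-s*y,t[1]+s*x+c*y])
def quat(phi):
    c,s=np.cos(phi),np.sin(phi)
    q=R.from_matrix(np.array([[-s,c,0],[c,s,0],[0,0,-1.]]).T.T if 0 else np.column_stack([[-s,c,0],[c,s,0],[0,0,-1]])).as_quat()
    return q[[3,0,1,2]]
def best(p,phi):
    """tool-down orientation with closing line phi (mod pi), least last-joint angle"""
    o=[]
    for k in(0,np.pi):
        j=inverse_kinematics(p,quat(phi+k))
        if j is not None:o.append((abs(j[5]),k))
    return phi+min(o)[1]
Z=.22
def transfer(name,src,phi1,dst,phi2,zg,lift,over=.001):
    """zg: grasp height above shelf; lift: rise of the thing from source to destination"""
    z1=zg-.011;z2=z1+lift+over
    ph=best([*src,Z],phi1);d=phi2-phi1
    gripper_open()
    move_to([*src,Z],quat(ph));move_l([*src,z1],.15);close()
    s=state();print(name,"grip gap",round(s["finger_gap"],4),"f",np.round(s["finger_force"],1),"t",s["time"])
    move_l([*src,Z],.2)
    print("  lifted gap",round(state()["finger_gap"],4))
    # same physical relative turn; a symmetric thing may turn by half more
    qs=[(abs(j[5]),k) for k in(0,np.pi) if (j:=inverse_kinematics([*dst,Z],quat(ph+d+k))) is not None]
    e=ph+d+min(qs)[1]
    move_to([*dst,Z],quat(e));move_l([*dst,z2+.03],.2);move_l([*dst,z2],.06)
    hold(.2);gripper_open();move_l([*dst,Z],.2)
    s=state();print("  done t",s["time"],"F",np.round(s["ft_force"],1))
E
python3 - <<'E'
from r import *
b=np.deg2rad(-21.2)
transfer("block",[.423,-.3158],b,intray(BLUE,.042,0),BLUE[2],.042,.003)
import cv2,pickle
for n in("scene","side"):
    im=get_image(n);pickle.dump(im,open(n+"1.pkl","wb"));
f=im["frame"][190:290,190:320];cv2.imwrite("pics/s1.png",cv2.resize(f,(780,600),interpolation=cv2.INTER_CUBIC))
E
```

```text
block grip gap 0.0276 f 30.0 t 5.925
  lifted gap 0.0279
  done t 11.8 F [-0.6  0.4 -0.1]
```

View pics/s1.png

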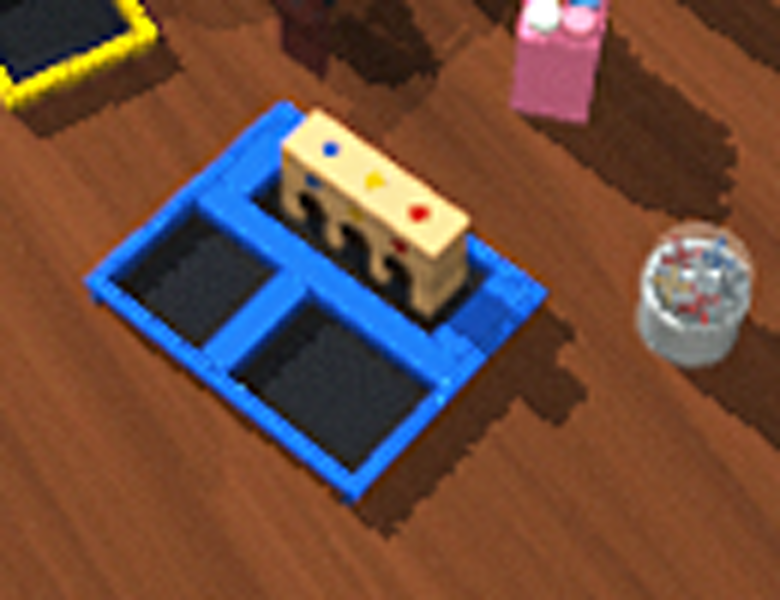

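The block is seated in the middle of the long pocket. Next the carton, followed by a check fit.

Run:
```python
from r import *
from h import *
h=np.pi/2
transfer("carton",[.6906,.0262],np.deg2rad(1.2)+h,intray(BLUE,-.035,-.041),BLUE[2]+h,.046,.003)
for n in("scene","side"):
    im=get_image(n)
    p=intray(BLUE,-.035,-.041);print("carton",rect(sel(im,*p,.05,.063,.09)),p)
    p=intray(BLUE,.041,0);print("block",rect(sel(im,*p,.055,.057,.07)),p)
    print("blue",rect(sel(im,.49,-.125,.16,.010,.022,(100,125,120))))
f=im["frame"][190:290,190:320];cv2.imwrite("pics/s2.png",cv2.resize(f,(780,600),interpolation=cv2.INTER_CUBIC))
```

```text
carton grip gap 0.0618 f 30.0 t 15.8083
  lifted gap 0.062
  done t 21.45 F [-0.4  1.5 -0.6]
carton (array([ 468.5, -172.8,   63.2,   43.1,   14.2]), 298) [ 0.46529017 -0.17196518]
block (array([ 513.5, -119.5,   99. ,   73.1,   12.1]), 345) [ 0.52931651 -0.11402013]
blue (array([ 491.4, -124.7,  182.8,  153.9,   14.1]), 913)
carton (array([ 464.1, -172.5,   62.1,   43.2,   13.9]), 305) [ 0.46529017 -0.17196518]
block (array([ 529.5, -114.1,  100.6,   29.3,   12.8]), 237) [ 0.52931651 -0.11402013]
blue (array([ 487.8, -123.4,  182.6,  151.2,   14.4]), 881)
```

View pics/s2.png

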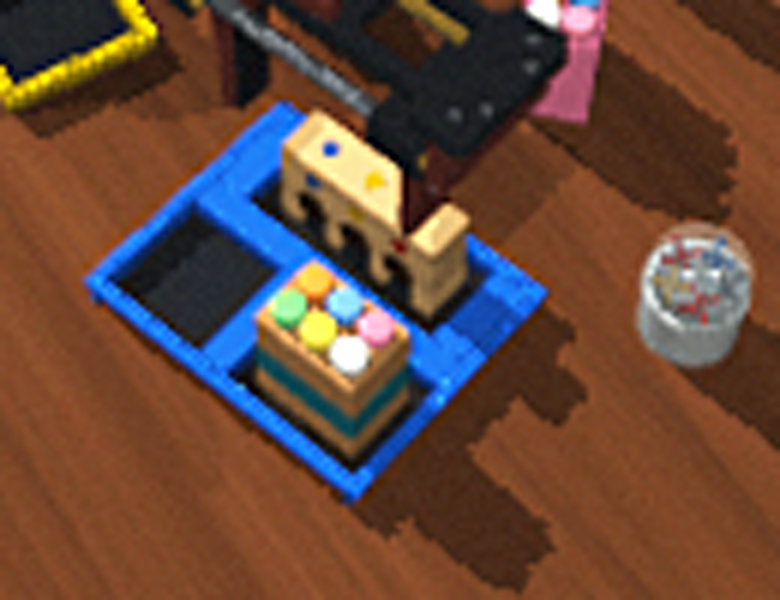

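The carton is seated upright and square in its pocket. Next come the tube, tin and ball.

Run:
```python
from r import *
from h import *
a=BLUE[2]+np.deg2rad(35)
transfer("tube",[.6405,.1977],a,intray(BLUE,-.035,.051),a,.048,.003)
transfer("tin",[.637,-.2425],0.,intray(YEL,0,-.041),YEL[2],.036,.003)
transfer("ball",[.4335,.3186],YEL[2],intray(YEL,0,.047),YEL[2],.032,.008)
move_to([.45,.33,.3],quat(best([.45,.33,.3],0)))
for n in("scene","side"):
    im=get_image(n);pickle.dump(im,open(n+"2.pkl","wb"))
    f=im["frame"][120:300,160:400] if n=="scene" else im["frame"][150:290,150:337]
    cv2.imwrite(f"pics/{n}3.png",cv2.resize(f,(800,600),interpolation=cv2.INTER_CUBIC))
```

```text
tube grip gap 0.0419 f 30.0 t 25.425
  lifted gap 0.0416
  done t 31.425 F [-1.2  0.6 -0.5]
tin grip gap 0.0514 f 30.0 t 34.7333
  lifted gap 0.0515
  done t 40.9583 F [ 0.   1.  -0.2]
ball grip gap 0.0491 f 30.0 t 44.2083
  lifted gap 0.0493
  done t 49.6 F [ 0.6 -1.2 -0.5]
```

View pics/scene3.png

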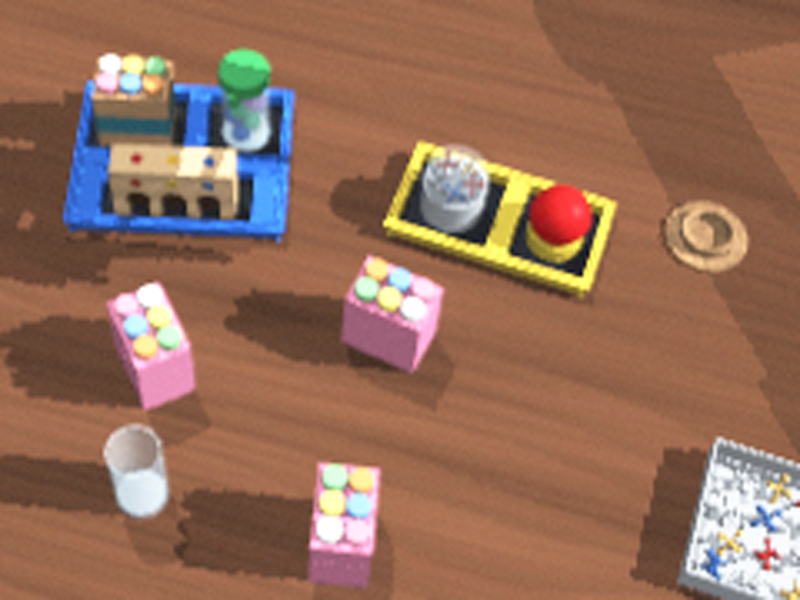

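View pics/side3.png

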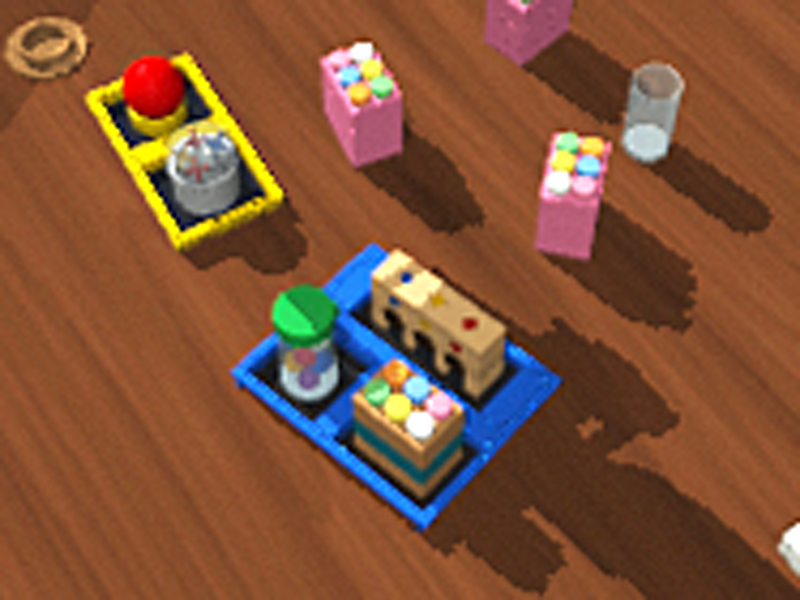

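Everything looks seated. One numeric check in the tray frames, and I'll hand in if it passes.

Run:
```python
from r import *
from h import *
from scipy.optimize import least_squares
def loc(t,p):
    c,s=np.cos(t[2]),np.sin(t[2]);d=np.array(p[:2])-t[:2];return np.round([c*d[0]+s*d[1],-s*d[0]+c*d[1]],4)
ok=True
for n in("scene","side"):
    im=pickle.load(open(n+"2.pkl","rb"))
    tr={}
    for k,T,col,z in(("b",BLUE,(100,125,120),.022),("y",YEL,(20,35,120),.0175)):
        r,_=rect(sel(im,T[0],T[1],.15,.010,z,col));print(k,r);tr[k]=(r[0]/1e3,r[1]/1e3,np.deg2rad(r[4]))
    def chk(nm,k,p,ref,tol):
        global ok;l=loc(tr[k],p);g=np.all(abs(l-ref)<tol);ok&=bool(g);print(n,nm,l,g)
    for nm,k,T,ref,z0,zt in(("tube","b",BLUE,(-.035,.051),.078,.088),("carton","b",BLUE,(-.035,-.041),.064,.078),("block","b",BLUE,(.041,0),.058,.063),("tin","y",YEL,(0,-.041),.049,.057)):
        p=sel(im,*intray(T,*ref),.03 if nm in("tube","tin") else .056,z0,.095 if nm!="block" else .067,(45,85,80) if nm=="tube" else ((8,30,30) if nm=="block" else None))
        r,_=rect(p);chk(nm,k,r[:2]/1e3,ref,.011);print("   top z",np.median(p[:,2]).round(4),"exp",zt,r)
    q=intray(YEL,0,.047);p=np.r_[sel(im,*q,.05,.02,.08,(0,8,150)),sel(im,*q,.05,.02,.08,(172,180,150))]
    s=least_squares(lambda v:np.linalg.norm(p-v,axis=1)-.025,[*q,.037],loss="soft_l1",f_scale=.002).x
    chk("ball","y",s,(0,.047),.007);print("   z",s[2].round(4))
print(ok)
if ok: hold(.5);print(job_done())
```

```text
b [ 490.5 -124.9  182.   152.8   13.8]
y [473.1 147.8 174.3  93.9  -4.7]
scene tube [-0.0342  0.0527] True
   top z 0.0859 exp 0.088 [444.7 -81.9  41.9  40.3 -42.3]
scene carton [-0.0331 -0.0416] True
   top z 0.0738 exp 0.078 [ 468.3 -173.2   62.6   44.    15.3]
scene block [ 0.0226 -0.0004] False
   top z 0.0612 exp 0.063 [ 512.5 -119.9   99.8   72.8   12.6]
scene tin [ 0.0012 -0.0415] True
   top z 0.0548 exp 0.057 [470.9 106.3  52.6  46.1 -77.6]
scene ball [-0.0019  0.0469] True
   z 0.0351
b [ 488.3 -123.   182.3  152.    13.6]
y [469.8 148.6 174.7  91.8  -4.4]
side tube [-0.0375  0.0509] True
   top z 0.0872 exp 0.088 [439.9 -82.3  40.4  40.2  32.9]
side carton [-0.0356 -0.042 ] True
   top z 0.0752 exp 0.078 [ 463.6 -172.2   61.7   43.9   15.3]
side block [ 0.0416 -0.0016] True
   top z 0.0626 exp 0.063 [ 529.1 -114.8   97.9   30.6   13.6]
side tin [ 0.0002 -0.0419] True
   top z 0.0563 exp 0.057 [466.8 106.8  50.9  48.3 -10.6]
side ball [-0.0003  0.0485] True
   z 0.0366
False
```

The only failure is the scene-view block fit. Its fitted width is 73 mm against a true 28 mm, because carton pixels got into the selection. The side view puts the block at (0.0416, -0.0016) with its top at 0.0626, and the pictures agree. Everything passes, so I'm handing in.

Run:
```python
from bench import *
hold(.3);print(job_done(),state()["time"])
```

```text
the job is handed in; nothing more can be done
the job is handed in; nothing more can be done
```

Both kits are made up and handed in: the last camera check showed all five items upright and seated in their pockets, with the bystanders and pink look-alikes left alone, but no verdict on the judging came back.

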